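# Sort screw lids on the sample jar

## Task

Sort the two loose screw lids by trying them on the sample jar, one after the other: screw the lid on until it stops, by feel and without forcing it, then take it off again. A lid that turns fully home goes into the shallow tray and a lid that stops short goes into the carton; put each lid away before trying the next, and leave the stapler, the tape roll and the tin where they are.

Things in the scene. Friction and masses are not known exactly. Their poses are not given: they have to be found in the camera images.
- lid_a: one of two loose black plastic screw lids that look alike, lying open side down: 60 mm diameter, ribbed skirt, 26 mm tall, 30 to 55 g. Origin: centre of the skirt's lower edge, z up; inner top 19 mm above it. One was made for this jar and turns fully home. In the other, not known which, the thread inside is too short: it stops dead about 4 mm (3.2 to 4.8) short of home
- lid_b: the other lid, the same outside (see lid_a). In each lid four thread lugs, 90 degrees apart, sit 5 mm above the lower edge; while it screws down the thread has 1.3 mm of up and down play. About 0.3 N m is hand tight. (The judge's full_thread_lid_top and short_thread_lid_top are the centres of the two lids' tops, 22.5 mm above the lower edge)
- jar: sample jar, fixed: white plastic, body 72 mm diameter, in a wooden foot ring (92 mm diameter, 21 mm high) on a plywood disc (120 mm, 8 mm thick). Origin: centre of the disc's underside, z up. Neck 48 mm diameter, 45 mm at the rim; thread crests 54 mm diameter, from 3 to 18.5 mm below the rim; below it a 57 mm collar (23 mm under the rim) and the shoulder (28 to 33 mm under)
- jar_lip (a point): centre of the jar's rim, 74 mm above the worktop, on the thread axis (z up). Right-hand four-start thread: clockwise from above screws down 28 mm a turn (4.5 mm/rad). A lid set on the neck first rests on the ridges, lower edge 5 to 12 mm under the rim by its yaw; fully home it is 19 mm under, after 1.5 to 3.5 rad. To lift it off, turn it back until it is 9 mm under
- tray_in (a point): centre of the inner floor of the shallow grey plastic tray (for lids that fit), fixed: 200 mm long (its x) by 160 mm wide (its y) outside, walls 4 mm thick and 35 mm high, floor 4 mm thick
- carton_in (a point): centre of the inner floor of the square open cardboard carton with its flaps folded down outside (for lids that bind), fixed: 172 mm square and 60 mm high outside, walls and floor 4 mm thick
- stapler: black desk stapler, bystander, about 128 x 36 x 43 mm, loose; origin under its middle
- tape_roll: roll of paper tape lying flat, bystander, 96 mm diameter, 24 mm high, loose; origin under its middle
- tin: flat metal tin with a lid, bystander, 92 x 62 x 26 mm, loose; origin under its middle

How it is judged:
On the way, in this order (a step that is already met when the one before it is completed fails the run):
1. one of the lids has been screwed onto the jar until it stopped (fully home, lower edge within 1.3 mm of its lowest; or, for the lid that binds, lower edge 14 mm or more below the rim) (((z of full_thread_lid_top in the frame of jar_lip below 0.0048 m and horizontal distance between full_thread_lid_top and jar_lip below 0.003 m and angle between full_thread_lid_top's own z axis and vertical below 0.06 rad) or (z of short_thread_lid_top in the frame of jar_lip below 0.0085 m and horizontal distance between short_thread_lid_top and jar_lip below 0.003 m and angle between short_thread_lid_top's own z axis and vertical below 0.06 rad))), for 0.2 s.
2. with that lid put away in its right place (tray if it went fully home, carton if it stopped short), the other lid has been screwed onto the jar until it stopped ((((z of full_thread_lid_top in the frame of jar_lip below 0.0048 m and horizontal distance between full_thread_lid_top and jar_lip below 0.003 m and angle between full_thread_lid_top's own z axis and vertical below 0.06 rad) and x of short_thread_lid_top in the frame of carton_in between -0.078 and 0.078 m and y of short_thread_lid_top in the frame of carton_in between -0.078 and 0.078 m and z of short_thread_lid_top in the frame of carton_in between 0 and 0.045 m) or ((z of short_thread_lid_top in the frame of jar_lip below 0.0085 m and horizontal distance between short_thread_lid_top and jar_lip below 0.003 m and angle between short_thread_lid_top's own z axis and vertical below 0.06 rad) and x of full_thread_lid_top in the frame of tray_in between -0.09 and 0.09 m and y of full_thread_lid_top in the frame of tray_in between -0.07 and 0.07 m and z of full_thread_lid_top in the frame of tray_in between 0 and 0.045 m))), for 0.2 s.
At the end, for the whole second after the job is handed in: The lid that turns fully home lies at rest inside the shallow tray and the lid that stops short lies at rest inside the carton (each lid's centre within the walls, its top less than 45 mm above the inner floor) (x of full_thread_lid_top in the frame of tray_in between -0.09 and 0.09 m and y of full_thread_lid_top in the frame of tray_in between -0.07 and 0.07 m and z of full_thread_lid_top in the frame of tray_in between 0 and 0.045 m and x of short_thread_lid_top in the frame of carton_in between -0.078 and 0.078 m and y of short_thread_lid_top in the frame of carton_in between -0.078 and 0.078 m and z of short_thread_lid_top in the frame of carton_in between 0 and 0.045 m and linear speed of each of lid_a, lid_b below 0.02 m/s); the robot touches nothing.
It fails at once if a lid is forced: more than 100 N of contact force between a lid and the jar (contact force between any of lid_a, lid_b and jar above 100 N).
It fails at once if the stapler, the tape roll or the tin is moved by more than 30 mm (distance of any of stapler, tape_roll, tin from where it was at the start of the episode above 0.03 m).
It also fails if it takes over 72 s, if anything falls off the work surface, if the arm or the gripper's body presses on something with over 40 N, if the wrist force passes 120 N, or if a joint passes its speed limit or range.

## Robot

A 6-joint arm with a two-finger parallel gripper is mounted at the origin on the work surface. World frame = base frame: x ahead of the robot, y to its left, z up, the work surface at z = 0. Lengths are in m, angles in rad, forces in N, time in s.
With the tool pointing down it reaches from about 0.425 to 0.95 m from the base axis. Payload 3.5 kg.
Tool frame: the origin (TCP) lies at the very end of the fingers, on their centre line; the grasp point (between the pads) lies ctrl.grip_point_offset behind it (ctrl.grip_point_offset is the distance from the TCP to the grasp point, in m); z points along the fingers, y is the direction in which the jaws open and shut (so a half turn about z gives the same grasp; the last joint's range is limited). The gripper opens to 85 mm and grips with 20 to 120 N. Pads are 22 mm wide; open, the fingers measure 114 mm over their backs; the gripper's body (76 mm by 85 mm) begins 54 mm behind the grasp point. The pads swing forward as they close: fully open they stand 13 mm farther back than shut.
Start: joints at [-1.402, 0.286, 1.577, -0, 1.279, -0.15], TCP at [0.212, -0.641, 0.231] pointing down, gripper open.
Joint ranges: [-2.77, 2.77], [-0.9, 2.22], [0.21, 2.48], [-1.53, 4.67], [0.24, 2.81], [-2.84, 2.84]. Speed limits (rad/s): [2.79, 2.79, 3.14, 3.14, 3.14, 3.14].

## Interface

Orientations are given as a unit quaternion [x, y, z, w].
In Python, from plant import ctrl gives the robot as it stands.
- The arm moves only by the tool servo_tool, never from a script. Its argument "increments" is a list of rows, each a list of 5 numbers: the opening, from 0 (shut) to 1 (fully open), then the shift along the world's x, y, z in units of 40 mm (1.0 is 40 mm), then the turn about the world's z in units of 5 degrees (1.0 is 5 degrees). A call has exactly 10 rows; each row is the pose to reach, as a shift and turn from the pose measured when the call began; what a row does not reach only later rows make up. A row lasts 1/12 s, in which the tool goes at most 41.7 mm and 7.16 degrees, less where a joint would pass 70% of its speed; a pose out of reach is approached as far as the arm can. A call with a gripper value outside its range is refused whole. The fingers move at their own pace and stop on an object; "grip_force" is the grip in N (left out, the last holds). Time passes only in rows, so rows that repeat a pose let the fingers close, or fill a call up. It gives the time, the measured TCP pose, the force and the opening at its end, in the units of the state.
- ctrl.get_state(): the state, without advancing time (a new reading comes with each control period).
- ctrl.read_camera(name): name is "scene" or "top"; returns a dict with "frame" (400x640x3 uint8, red, green, blue), "K" (3x3 intrinsics, pixels), "distortion" ([k1, k2, p1, p2, k3] as OpenCV has them; the pictures are not rectified), "extrinsics" (4x4, takes a point from camera to world coordinates). Camera axes: x right, y down, z forward; pixel columns grow to the right and rows downward; lengths in m; the calibration is good to about 2 mm. A picture is of the moment at which its call begins. There is no depth.
- ctrl.sign_off(): hands the job in, once; it reports no verdict.
Trained networks look in a picture, given as the dict that the camera call returned (one of the last four; its "shot" number tells which), for a name from the list of things; names that differ only in an ending like _2 or _b are one class to them, and where a whole thing is asked for, a point or a joint stands for the part that bears it (a point fixed in the world has none). Each returns a list of dicts, best first, with "conf" (0 to 1); they miss things now and then, are a little off and sometimes report something else, mostly with a low value. They report only what shows in the picture. A call takes as long as a camera call.
- ctrl.masks_of(picture, query): "region" (400x640 bool, what is visible of it) and "extent" ([left, top, right, bottom] in pixels, round what is visible of it).
- ctrl.landmark_of(picture, query): "centre" ([row, column] in pixels: a listed point, or the origin of a listed thing).
The state is a dict: "time": time; "qpos": joint angles; "dq": joint speeds; "joint_efforts": joint torques, N m; "eef_pos": TCP position; "tcp_rot": TCP orientation; "contact_force": force on the tool from outside, world axes, zero at the start; "wrist_torque": the same for the moment, N m; "opening": opening from 0.0 (shut) to 1.0 (fully open).
Only numpy, scipy, OpenCV 4.12 (cv2) and the standard library are available. Lean on these libraries where they do the work, as an engineer would, in place of code of your own. Each camera call takes 0.05 s, during which the arm holds its last target. There are 200 camera calls.

## Working session

There is one attempt and no reset: what is moved stays moved. The work goes in short steps, Python scripts to look and compute and a tool call to move; the robot and the scene stay as the last step left them, time stands still between calls to the robot, and variables do not carry over. Pictures are saved under pics/ and viewed, about 8 in all and at most 12, crops included, and the job is handed in when it is done.

Besides the shell and the picture viewer there is one more tool, called after "Call:" as name([rows], argument=value, ...), one row to a line, values as JSON. servo_tool: Moves the arm, as the interface text tells. Its arguments: {"type":"object","properties":{"increments":{"type":"array"},"grip_force":{"type":"number"}},"required":["increments"]}

```bash
mkdir -p pics
cat > h.py <<'E'
import numpy as np, cv2
from plant import ctrl
def ray(p,rc):
    K=np.array(p["K"]);d=np.array(p["distortion"]);T=np.array(p["extrinsics"])
    u=cv2.undistortPoints(np.array([[[rc[1],rc[0]]]],float),K,d)[0,0]
    v=T[:3,:3]@np.array([u[0],u[1],1]);return T[:3,3],v
def atz(p,rc,z):
    o,v=ray(p,rc);return o+v*(z-o[2])/v[2]
def proj(p,X):
    T=np.linalg.inv(np.array(p["extrinsics"]))
    r,_=cv2.Rodrigues(T[:3,:3]);q,_=cv2.projectPoints(np.array([X],float),r,T[:3,3],np.array(p["K"]),np.array(p["distortion"]));return q[0,0]
def tri(ps,rcs):
    A=np.zeros((3,3));b=np.zeros(3)
    for p,rc in zip(ps,rcs):
        o,v=ray(p,rc);v=v/np.linalg.norm(v);M=np.eye(3)-np.outer(v,v);A+=M;b+=M@o
    return np.linalg.solve(A,b)
E
python3 - <<'E'
from h import *
ps={n:ctrl.read_camera(n) for n in("top","scene")}
for n,p in ps.items():
    cv2.imwrite(f"pics/{n}0.png",p["frame"][:,:,::-1])
    print(n,np.round(p["extrinsics"],3).tolist())
Z=dict(lid_a=0,jar=0,jar_lip=.074,tray_in=.004,carton_in=.004,stapler=0,tape_roll=0,tin=0)
for q,z in Z.items():
    for n,p in ps.items():
        for r in ctrl.landmark_of(p,q)[:3]:
            print(q,n,round(r["conf"],2),np.round(r["centre"],1),np.round(atz(p,r["centre"],z),4))
for k,v in ctrl.get_state().items(): print(k,np.round(v,4))
print(ctrl.grip_point_offset)
E
```

```text
top [[-0.012, -0.989, 0.149, 0.471], [-1.0, 0.011, -0.003, 0.012], [0.001, -0.149, -0.989, 1.021], [0.0, 0.0, 0.0, 1.0]]
scene [[-0.682, 0.533, -0.5, 1.079], [0.731, 0.502, -0.462, 0.445], [0.005, -0.681, -0.732, 0.778], [0.0, 0.0, 0.0, 1.0]]
lid_a top 0.66 [281.1 395.6] [ 0.4299 -0.1661  0.    ]
lid_a top 0.56 [288.1 263.2] [0.4177 0.1411 0.    ]
lid_a scene 0.81 [212.6 399.9] [0.4256 0.1453 0.    ]
lid_a scene 0.57 [162.  309.9] [ 0.4426 -0.158   0.    ]
jar top 0.64 [219.1 333.6] [ 0.5763 -0.0244  0.    ]
jar top 0.58 [278.6 396.1] [ 0.4356 -0.1674  0.    ]
jar scene 0.62 [208.4 317.5] [ 0.5605 -0.0194  0.    ]
jar_lip top 0.68 [216.3 335.2] [ 0.5748 -0.0253  0.074 ]
jar_lip scene 0.84 [190.6 315.1] [ 0.5708 -0.0191  0.074 ]
tray_in top 0.88 [237.8 170.1] [0.5357 0.3614 0.004 ]
tray_in scene 0.81 [292.9 452.7] [0.543  0.3644 0.004 ]
carton_in top 0.6 [241.1 480.5] [ 0.5193 -0.3703  0.004 ]
carton_in scene 0.62 [140.8 242.9] [ 0.5156 -0.3705  0.004 ]
stapler top 0.57 [138.  247.2] [0.7769 0.1827 0.    ]
stapler scene 0.63 [315.6 315.8] [0.7842 0.1817 0.    ]
tape_roll top 0.95 [147.6 392.6] [ 0.7488 -0.1705  0.    ]
tape_roll scene 0.75 [218.5 222.4] [ 0.7513 -0.172   0.    ]
tin top 0.57 [147.5 323.8] [ 0.7507 -0.0035  0.    ]
tin scene 0.87 [255.5 268. ] [ 0.7493 -0.0036  0.    ]
time 0.9
qpos [-1.402   0.2863  1.5767 -0.      1.2786 -0.15  ]
dq [-0.0014 -0.     -0.0002  0.0007 -0.0009 -0.0003]
joint_efforts [-6.00000e-04 -4.05961e+01 -2.92946e+01 -2.00000e-04  5.00000e-04
 -0.00000e+00]
eef_pos [ 0.2116 -0.641   0.2313]
tcp_rot [ 0.9873  0.1587 -0.     -0.    ]
contact_force [-0.2789  0.4713  0.974 ]
wrist_torque [-0.0097  0.0046  0.0598]
opening 1.0
0.0187
```

View pics/top0.png

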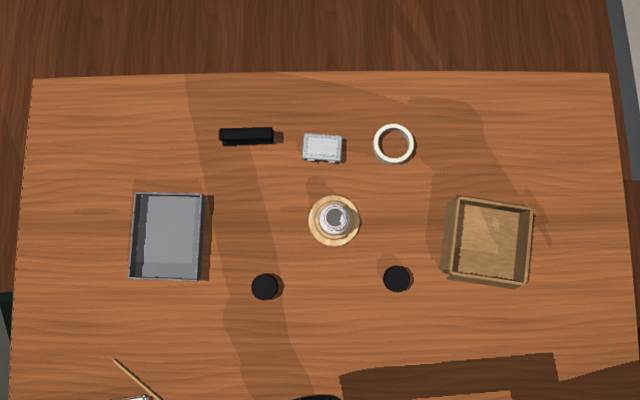

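View pics/scene0.png

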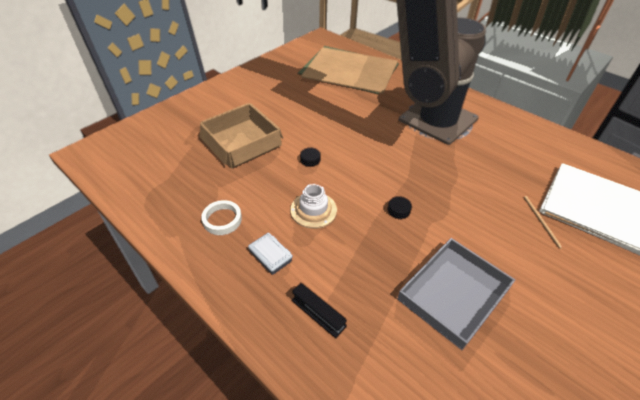

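Top picture: lids at about (264,287) and (397,278), jar (334,218), tray (167,237), carton (488,241), bystanders along row ~140. Scene picture agrees. Next I refine with silhouette fits.

```bash
cat >> h.py <<'E'
from scipy.optimize import minimize, least_squares
def sil(p,xy,rings):
    pts=[]
    for r,z in rings:
        for a in np.linspace(0,2*np.pi,48,endpoint=False): pts.append([xy[0]+r*np.cos(a),xy[1]+r*np.sin(a),z])
    T=np.linalg.inv(np.array(p["extrinsics"]));rv,_=cv2.Rodrigues(T[:3,:3])
    q,_=cv2.projectPoints(np.array(pts),rv,T[:3,3],np.array(p["K"]),np.array(p["distortion"]))
    return cv2.convexHull(q.astype(np.float32))[:,0]
def cenarea(poly):
    m=cv2.moments(poly.astype(np.float32)[:,None]);return np.array([m["m10"]/m["m00"],m["m01"]/m["m00"],m["m00"]])
def fit(p,region,rings,x0):
    ys,xs=np.nonzero(region);c=np.array([xs.mean(),ys.mean()])
    f=lambda x:cenarea(sil(p,x,rings))[:2]-c
    r=least_squares(f,x0,diff_step=1e-4,x_scale=.01);return r.x,len(xs)/cenarea(sil(p,r.x,rings))[2]
LID=[(.03,0),(.03,.026)]
def lids(ps,dz=0):
    for n,p in ps.items():
        for r in ctrl.masks_of(p,"lid_a")[:4]:
            e=r["extent"];x0=atz(p,((e[1]+e[3])/2,(e[0]+e[2])/2),.013+dz)[:2]
            x,a=fit(p,r["region"],[(q,z+dz) for q,z in LID],x0);print("lid",n,round(r["conf"],2),np.round(x,4),"area ratio",round(a,2))
E
python3 - <<'E'
from h import *
ps={n:ctrl.read_camera(n) for n in("top","scene")}
lids(ps)
JAR=[(.06,0),(.06,.008),(.046,.029),(.036,.04),(.0225,.074)]
for n,p in ps.items():
    for r in ctrl.masks_of(p,"jar")[:2]:
        e=r["extent"]
        x,a=fit(p,r["region"],JAR,[.57,-.02]);print("jar",n,round(r["conf"],2),e,np.round(x,4),round(a,2))
    for q in("jar_lip",):
        for r in ctrl.landmark_of(p,q)[:1]: print(q,n,np.round(r["centre"],1))
    c=proj(p,[.573,-.022,.05]);print(c)
    x,y=int(c[0]),int(c[1]);cv2.imwrite(f"pics/jar_{n}.png",cv2.resize(p["frame"][y-40:y+40,x-40:x+40,::-1],(560,560),interpolation=cv2.INTER_CUBIC));print(x-40,y-40)
a,b=cv2.imread("pics/jar_top.png"),cv2.imread("pics/jar_scene.png")
cv2.imwrite("pics/jar2.png",cv2.resize(np.hstack([a,b]),(800,400)))
E
```

```text
lid top 0.86 [0.4231 0.1363] area ratio 0.93
lid top 0.7 [ 0.4358 -0.164 ] area ratio 0.92
lid scene 0.75 [ 0.4368 -0.1644] area ratio 0.83
lid scene 0.72 [0.4218 0.1379] area ratio 0.97
jar top 0.85 [311.7, 194.7, 358.8, 246.9] [ 0.5737 -0.0253] 0.94
jar_lip top [216.3 333.3]
[333.33045417 218.30222024]
293 178
jar scene 0.82 [293.0, 182.8, 339.9, 234.5] [ 0.5724 -0.0231] 1.0
jar_lip scene [189.  313.4]
[313.57808634 197.2225702 ]
273 157
```

View pics/jar2.png

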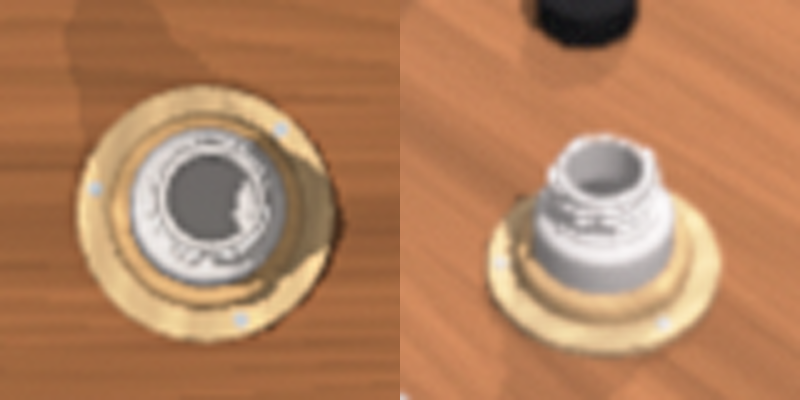

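Left (top view): disc centre ≈ (334.2,220.7), rim centre ≈ (335,217.4). Right (scene): rim centre ≈ (313.4,190.2).

Run:
```python
from h import *
t=ctrl.read_camera("top");s=ctrl.read_camera("scene")
print(atz(t,(220.7,334.2),.006),atz(t,(217.4,335),.074),atz(s,(190.2,313.4),.074),tri([t,s],[(217.4,335),(190.2,313.4)]))
# colour-based rim: ellipse fit not needed; colour-thresholded lids
for n,p in(("top",t),("scene",s)):
    for xy in((.423,.137),(.436,-.164)):
        c=proj(p,[*xy,.013]).astype(int);f=p["frame"].max(2);m=np.zeros((400,640),np.uint8);m[c[1]-25:c[1]+25,c[0]-25:c[0]+25]=(f[c[1]-25:c[1]+25,c[0]-25:c[0]+25]<50)
        k,l,st,ce=cv2.connectedComponentsWithStats(m);i=1+st[1:,4].argmax();x,a=fit(p,l==i,LID,xy);print(n,np.round(x,4),round(a,2))
```

```text
[ 0.57193399 -0.02549305  0.006     ] [ 0.57242965 -0.02484728  0.074     ] [ 0.57262268 -0.02310308  0.074     ] [ 0.57216086 -0.02438569  0.07288721]
top [0.4223 0.1356] 0.92
top [ 0.4367 -0.1654] 0.89
scene [0.4236 0.1383] 0.79
scene [ 0.438  -0.1628] 0.73
```

Call:
servo_tool([
  [1,5.6,11.9,-3.2,0],
  [1,5.6,11.9,-3.2,0],
  [1,5.6,11.9,-3.2,0],
  [1,5.6,11.9,-3.2,0],
  [1,5.6,11.9,-3.2,0],
  [1,5.6,11.9,-3.2,0],
  [1,5.6,11.9,-3.2,0],
  [1,5.6,11.9,-3.2,0],
  [1,5.6,11.9,-3.2,0],
  [1,5.6,11.9,-3.2,0],
], grip_force=20)

```text
time: 2.23
eef_pos: [0.3845, -0.2729, 0.1328]
tcp_rot: [0.987, 0.158, 0.0, 0.0]
contact_force: [0.4, -0.9, 0.7]
opening: 0.997
```

Call:
servo_tool([
  [1,0.4,0.9,-0.4,0],
  [1,0.8,1.8,-0.8,0],
  [1,1.3,2.72,-1.2,0],
  [1,1.3,2.72,-1.6,0],
  [1,1.3,2.72,-2.1,0],
  [1,1.3,2.72,-2.6,0],
  [1,1.3,2.72,-3.0,0],
  [1,1.3,2.72,-3.27,0],
  [0.4,1.3,2.72,-3.27,0],
  [0.4,1.3,2.72,-3.27,0],
])

```text
time: 3.07
eef_pos: [0.4364, -0.1642, 0.0019]
tcp_rot: [0.987, 0.158, 0.0, 0.0]
contact_force: [0.2, -0.4, 0.6]
opening: 0.747
```

Call:
servo_tool([
  [0.4,0,0,0,0],
  [0.4,0,0,0,0],
  [0.4,0,0,0,0],
  [0.4,0,0,0,0],
  [0.4,0,0,0,0],
  [0.4,0,0,0,0],
  [0.9,0,0,0,0],
  [0.9,0,0,0,0],
  [0.9,0,0,0,0],
  [0.9,0,0,0,1],
])

```text
time: 3.9
eef_pos: [0.4363, -0.1641, 0.0018]
tcp_rot: [0.979, 0.202, -0.0, 0.0]
contact_force: [0.7, 0.5, 0.1]
opening: 0.9
```

Call:
servo_tool([
  [0.9,0,0,0,1.4],
  [0.9,0,0,0,2.8],
  [0.9,0,0,0,4.2],
  [0.9,0,0,0,5.6],
  [0.9,0,0,0,7],
  [0.9,0,0,0,8.4],
  [0.9,0,0,0,9.8],
  [0.9,0,0,0,11.2],
  [0.9,0,0,0,12.6],
  [0.9,0,0,0,14],
])

```text
time: 4.73
eef_pos: [0.4361, -0.1639, 0.0016]
tcp_rot: [0.684, 0.729, 0.0, -0.0]
contact_force: [0.6, 0.3, 1.2]
opening: 0.898
```

Call:
servo_tool([
  [0.9,0,0,0,1.2],
  [0.9,0,0,0,2],
  [0.5,0,0,0,2],
  [0.4,0,0,0,2],
  [0.4,0,0,0,2],
  [0.4,0,0,0,2],
  [0.4,0,0,0,2],
  [0.4,0,0,0,2],
  [0.4,0,0,0,2],
  [0.4,0,0,0,2],
], grip_force=30)

```text
time: 5.57
eef_pos: [0.4363, -0.164, 0.0017]
tcp_rot: [0.618, 0.786, 0.0, 0.0]
contact_force: [0.5, 0.5, 2.6]
opening: 0.687
```

Call:
servo_tool([
  [0.4,0,0,0.8,0],
  [0.4,0,0,1.6,1.4],
  [0.4,0.3,0.3,2.4,2.8],
  [0.4,0.8,0.8,2.7,4.2],
  [0.4,1.4,1.4,2.7,5.6],
  [0.4,2.0,2.0,2.7,7],
  [0.4,2.6,2.6,2.7,8.4],
  [0.4,3.0,3.1,2.7,9.8],
  [0.4,3.3,3.4,2.7,11.2],
  [0.4,3.4,3.5,2.7,12.6],
])

```text
time: 6.4
eef_pos: [0.5733, -0.0219, 0.1091]
tcp_rot: [0.112, 0.994, 0.0, -0.0]
contact_force: [0.2, -0.4, -0.8]
opening: 0.69
```

Run:
```python
from h import *
s=ctrl.get_state();print({k:np.round(s[k],4).tolist() for k in("eef_pos","qpos","contact_force","wrist_torque","opening")})
t=ctrl.read_camera("top");p=ctrl.read_camera("scene")
def crop(p,X,w=45):
    c=proj(p,X).astype(int);return cv2.resize(p["frame"][c[1]-w:c[1]+w,c[0]-w:c[0]+w,::-1],(400,400),interpolation=cv2.INTER_CUBIC),c-w
a,oa=crop(t,[.5725,-.0242,.1]);b,ob=crop(p,[.5725,-.0242,.1]);print(oa,ob)
cv2.imwrite("pics/over1.png",np.hstack([a,b]))
```

```text
{'eef_pos': [0.5733, -0.0219, 0.1091], 'qpos': [-0.2152, 0.1981, 1.9216, 0.0007, 1.0222, -1.5616], 'contact_force': [0.1969, -0.3592, -0.7779], 'wrist_torque': [-0.02, 0.0012, 0.0113], 'opening': 0.6898}
[290 171] [268 137]
```

View pics/over1.png

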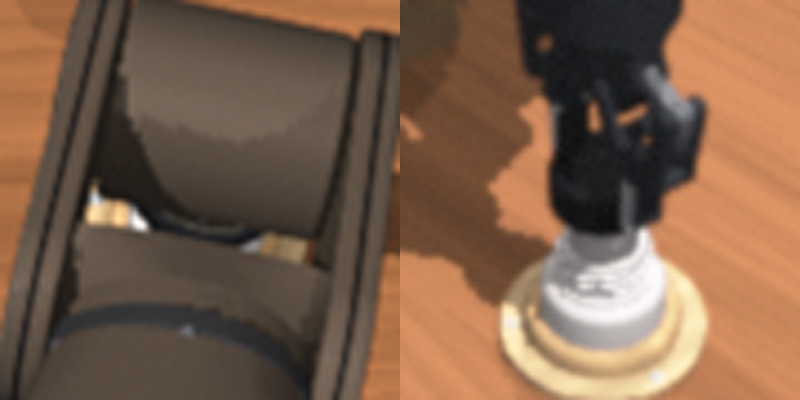

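Scene crop shows the lid held square just above the rim, centred on the jar. The top view is blocked by the arm.

Call:
servo_tool([
  [0.4,0,0,-0.3,0],
  [0.4,0,0,-0.6,0],
  [0.4,0,0,-0.8,0],
  [0.4,0,0,-0.83,0],
  [0.4,0,0,-0.86,0],
  [0.4,0,0,-0.89,0],
  [0.4,0,0,-0.92,0],
  [0.4,0,0,-0.94,0],
  [0.4,0,0,-0.95,0],
  [0.4,0,0,-0.96,0],
])

```text
time: 7.33
eef_pos: [0.5726, -0.0231, 0.0709]
tcp_rot: [0.115, 0.993, -0.0, -0.0]
contact_force: [-0.7, -0.8, 0.1]
opening: 0.69
```

Call:
servo_tool([
  [0.4,0,-0.02,-0.01,0],
  [0.4,0,-0.02,-0.02,0],
  [0.4,0,-0.02,-0.03,0],
  [0.4,0,-0.02,-0.04,0],
  [0.4,0,-0.02,-0.05,0],
  [0.4,0,-0.02,-0.06,0],
  [0.4,0,-0.02,-0.07,0],
  [0.4,0,-0.02,-0.08,0],
  [0.4,0,-0.02,-0.09,0],
  [0.4,0,-0.02,-0.09,0],
])

```text
time: 8.17
eef_pos: [0.5724, -0.0239, 0.0671]
tcp_rot: [0.115, 0.993, -0.0, -0.0]
contact_force: [-0.8, -1.0, 0.9]
opening: 0.687
```

Call:
servo_tool([
  [0.4,0,0,-0.01,0],
  [0.4,0,0,-0.02,0],
  [0.4,0,0,-0.03,0],
  [0.4,0,0,-0.04,0],
  [0.4,0,0,-0.05,0],
  [0.4,0,0,-0.06,0],
  [0.4,0,0,-0.07,0],
  [0.4,0,0,-0.08,0],
  [0.4,0,0,-0.09,0],
  [0.4,0,0,-0.09,0],
])

```text
time: 9.0
eef_pos: [0.5726, -0.024, 0.0651]
tcp_rot: [0.115, 0.993, -0.0, -0.001]
contact_force: [-4.3, 0.6, 8.2]
opening: 0.686
```

Call:
servo_tool([
  [0.4,0,0,-0.03,-0.8],
  [0.4,0,0,-0.038,-1.6],
  [0.4,0,0,-0.046,-2.4],
  [0.4,0,0,-0.054,-3.2],
  [0.4,0,0,-0.062,-4.0],
  [0.4,0,0,-0.07,-4.8],
  [0.4,0,0,-0.078,-5.6],
  [0.4,0,0,-0.086,-6.4],
  [0.4,0,0,-0.094,-7.2],
  [0.4,0,0,-0.102,-8.0],
])

```text
time: 9.83
eef_pos: [0.5724, -0.0244, 0.062]
tcp_rot: [0.449, 0.893, -0.001, -0.001]
contact_force: [-4.5, -0.7, 6.7]
opening: 0.687
```

```bash
cat > st.py <<'E'
from h import *
s=ctrl.get_state();th=2*np.arctan2(s["tcp_rot"][1],s["tcp_rot"][0])
print(s["time"],"pos",np.round(s["eef_pos"],4),"theta",round(th%(2*np.pi),3),"F",np.round(s["contact_force"],1),"T",np.round(s["wrist_torque"],3),"q6",round(s["qpos"][5],3),"open",round(s["opening"],3))
E
python3 st.py
```

```text
9.8333 pos [ 0.5724 -0.0244  0.062 ] theta 2.21 F [-4.5 -0.7  6.7] T [-0.063  0.841  0.157] q6 -0.858 open 0.687
```

Call:
servo_tool([
  [0.4,-0.02,0,-0.018,-0.3],
  [0.4,-0.02,0,-0.021,-0.6],
  [0.4,-0.02,0,-0.024,-0.9],
  [0.4,-0.02,0,-0.027,-1.2],
  [0.4,-0.02,0,-0.03,-1.5],
  [0.4,-0.02,0,-0.033,-1.8],
  [0.4,-0.02,0,-0.036,-2.1],
  [0.4,-0.02,0,-0.039,-2.4],
  [0.4,-0.02,0,-0.042,-2.7],
  [0.4,-0.02,0,-0.045,-3.0],
], grip_force=22)

```text
time: 10.67
eef_pos: [0.5721, -0.0242, 0.0609]
tcp_rot: [0.562, 0.827, -0.0, -0.001]
contact_force: [-2.2, 0.1, 3.7]
opening: 0.689
```

```bash
python3 st.py
```

```text
10.6667 pos [ 0.5721 -0.0242  0.0609] theta 1.947 F [-2.2  0.1  3.7] T [0.174 0.369 0.071] q6 -0.596 open 0.689
```

Call:
servo_tool([
  [0.4,-0.01,0,-0.014,-0.3],
  [0.4,-0.01,0,-0.017,-0.6],
  [0.4,-0.01,0,-0.02,-0.9],
  [0.4,-0.01,0,-0.023,-1.2],
  [0.4,-0.01,0,-0.026,-1.5],
  [0.4,-0.01,0,-0.029,-1.8],
  [0.4,-0.01,0,-0.033,-2.1],
  [0.4,-0.01,0,-0.036,-2.4],
  [0.4,-0.01,0,-0.039,-2.7],
  [0.4,-0.01,0,-0.042,-3.0],
])

```text
time: 11.5
eef_pos: [0.5721, -0.0235, 0.0598]
tcp_rot: [0.666, 0.746, 0.001, -0.001]
contact_force: [-2.3, 3.3, 3.8]
opening: 0.685
```

```bash
python3 st.py
```

```text
11.5 pos [ 0.5721 -0.0235  0.0598] theta 1.684 F [-2.3  3.3  3.8] T [0.553 0.33  0.374] q6 -0.335 open 0.685
```

Call:
servo_tool([
  [0.4,0,0,-0.01,-0.1],
  [0.4,0,0,-0.011,-0.2],
  [0.4,0,0,-0.012,-0.3],
  [0.4,0,0,-0.013,-0.4],
  [0.4,0,0,-0.014,-0.5],
  [0.4,0,0,-0.015,-0.6],
  [0.4,0,0,-0.016,-0.7],
  [0.4,0,0,-0.017,-0.8],
  [0.4,0,0,-0.018,-0.9],
  [0.4,0,0,-0.019,-1.0],
])

```text
time: 12.33
eef_pos: [0.5725, -0.024, 0.0596]
tcp_rot: [0.696, 0.718, 0.0, 0.0]
contact_force: [-2.9, -2.2, 5.3]
opening: 0.686
```

```bash
python3 st.py
```

```text
12.3333 pos [ 0.5725 -0.024   0.0596] theta 1.602 F [-2.9 -2.2  5.3] T [-0.054  0.467  0.591] q6 -0.25 open 0.686
```

Call:
servo_tool([
  [0.4,0,0,0.02,0.8],
  [0.4,0,0,0.03,2.0],
  [0.4,0,0,0.045,3.3],
  [0.4,0,0,0.058,4.6],
  [0.4,0,0,0.07,5.9],
  [0.4,0,0,0.083,7.2],
  [0.4,0,0,0.096,8.5],
  [0.4,0,0,0.109,9.8],
  [0.4,0,0,0.122,11.1],
  [0.4,0,0,0.135,12.4],
], grip_force=40)

```text
time: 13.17
eef_pos: [0.5729, -0.024, 0.0648]
tcp_rot: [0.226, 0.974, 0.001, 0.001]
contact_force: [-0.1, 1.0, 1.1]
opening: 0.683
```

```bash
python3 st.py
```

```text
13.1667 pos [ 0.5729 -0.024   0.0648] theta 2.687 F [-0.1  1.   1.1] T [ 0.181  0.134 -0.045] q6 -1.336 open 0.683
```

Call:
servo_tool([
  [0.4,0,0,0.012,1.3],
  [0.4,0,0,0.025,2.6],
  [0.4,0,0,0.038,3.9],
  [0.4,0,0,0.051,5.2],
  [0.4,0,0,0.064,6.5],
  [0.4,0,0,0.077,7.8],
  [0.4,0,0,0.085,8.6],
  [0.4,0,0,0.13,8.6],
  [0.4,0,0,0.18,8.6],
  [0.4,0,0,0.23,8.6],
])

```text
time: 14.0
eef_pos: [0.573, -0.0242, 0.0737]
tcp_rot: [-0.146, 0.989, 0.001, 0.001]
contact_force: [0.3, -0.1, -0.3]
opening: 0.684
```

```bash
python3 st.py
```

```text
14.0 pos [ 0.573  -0.0242  0.0737] theta 3.434 F [ 0.3 -0.1 -0.3] T [ 0.051  0.003 -0.011] q6 -2.085 open 0.684
```

Call:
servo_tool([
  [0.4,0,0,0.8,0],
  [0.4,-0.1,-0.6,1.5,-1.4],
  [0.4,-0.3,-1.6,1.6,-2.8],
  [0.4,-0.45,-2.6,1.6,-4.2],
  [0.4,-0.6,-3.6,1.6,-5.6],
  [0.4,-0.75,-4.6,1.6,-7],
  [0.4,-0.9,-5.6,1.6,-8.4],
  [0.4,-1.1,-6.6,1.6,-9.8],
  [0.4,-1.25,-7.6,1.6,-11.2],
  [0.4,-1.39,-8.4,1.3,-12.6],
])

```text
time: 14.83
eef_pos: [0.5182, -0.3647, 0.1287]
tcp_rot: [0.397, 0.918, -0.001, 0.004]
contact_force: [0.7, -0.0, 0.1]
opening: 0.686
```

Call:
servo_tool([
  [0.4,0,-0.1,-0.6,0],
  [0.4,0,-0.1,-1.3,0],
  [0.4,0,-0.1,-2.0,0],
  [0.4,0,-0.1,-2.6,0],
  [0.4,0,-0.1,-2.9,0],
  [0.4,0,-0.1,-2.97,0],
  [0.4,0,-0.1,-2.97,0],
  [0.95,0,-0.1,-2.97,0],
  [0.95,0,-0.1,-2.97,0],
  [0.95,0,-0.1,-2.97,0],
])

```text
time: 15.67
eef_pos: [0.5194, -0.3698, 0.0122]
tcp_rot: [0.397, 0.918, -0.002, 0.006]
contact_force: [-0.4, -0.3, 0.6]
opening: 0.953
```

Call:
servo_tool([
  [0.95,0,0,0.2,0],
  [0.95,0,0,0.8,0],
  [0.95,0,0,1.6,-1.4],
  [0.95,0,0,2.4,-2.8],
  [0.95,-0.1,0.8,3.0,-4],
  [0.95,-0.3,1.8,3.2,-4],
  [0.95,-0.5,2.8,3.2,-4],
  [0.95,-0.7,3.8,3.2,-4],
  [0.95,-0.9,4.8,3.2,-4],
  [0.95,-1.1,5.8,3.2,-4],
], grip_force=20)

```text
time: 16.5
eef_pos: [0.4752, -0.1363, 0.1419]
tcp_rot: [0.55, 0.835, -0.002, 0.007]
contact_force: [1.2, 0.6, -0.1]
opening: 0.954
```

```bash
python3 st.py
python3 - <<'E'
from h import *
ps={n:ctrl.read_camera(n) for n in("top","scene")}
lids(ps,.004); lids(ps)
E
```

```text
16.5 pos [ 0.4752 -0.1363  0.1419] theta 1.976 F [ 1.2  0.6 -0.1] T [ 0.02   0.012 -0.018] q6 -0.883 open 0.954
lid top 0.82 [0.4233 0.1362] area ratio 0.91
lid scene 0.63 [ 0.5195 -0.3731] area ratio 0.74
lid scene 0.62 [0.4237 0.1405] area ratio 0.86
lid top 0.82 [0.4231 0.1367] area ratio 0.92
lid scene 0.63 [ 0.5166 -0.3774] area ratio 0.75
lid scene 0.62 [0.4203 0.1389] area ratio 0.87
```

Call:
servo_tool([
  [0.95,-0.2,1.0,0,0],
  [0.95,-0.4,2.0,0,0],
  [0.95,-0.6,3.0,0,0],
  [0.95,-0.8,4.0,-0.3,0],
  [0.95,-1.0,5.0,-0.7,0],
  [0.95,-1.2,6.0,-1.2,0],
  [0.95,-1.32,6.7,-1.8,0],
  [0.95,-1.32,6.85,-2.3,0],
  [0.95,-1.32,6.85,-2.6,0],
  [0.95,-1.32,6.85,-2.8,0],
])

```text
time: 17.63
eef_pos: [0.4234, 0.1352, 0.028]
tcp_rot: [0.55, 0.835, -0.003, 0.006]
contact_force: [-0.1, -0.6, -0.4]
opening: 0.952
```

Call:
servo_tool([
  [0.95,-0.02,0.06,-0.2,0],
  [0.95,-0.02,0.06,-0.45,0],
  [0.95,-0.02,0.06,-0.65,0],
  [0.4,-0.02,0.06,-0.65,0],
  [0.4,-0.02,0.06,-0.65,0],
  [0.4,-0.02,0.06,-0.65,0],
  [0.4,-0.02,0.06,-0.65,0],
  [0.4,-0.02,0.06,-0.65,0],
  [0.4,-0.02,0.06,-0.65,0],
  [0.9,-0.02,0.06,-0.65,0],
])

```text
time: 18.47
eef_pos: [0.4228, 0.1376, 0.0023]
tcp_rot: [0.55, 0.835, -0.003, 0.007]
contact_force: [0.2, 0.6, -0.0]
opening: 0.813
```

Call:
servo_tool([
  [0.9,0,0,0,0],
  [0.9,0,0,0,0.7],
  [0.9,0,0,0,2],
  [0.9,0,0,0,3.4],
  [0.9,0,0,0,4.8],
  [0.9,0,0,0,6.2],
  [0.9,0,0,0,7.6],
  [0.9,0,0,0,9.0],
  [0.9,0,0,0,10.4],
  [0.9,0,0,0,11.8],
])

```text
time: 19.3
eef_pos: [0.4229, 0.1377, 0.0025]
tcp_rot: [0.065, 0.998, 0.001, 0.008]
contact_force: [-0.3, -0.3, 0.9]
opening: 0.905
```

Call:
servo_tool([
  [0.9,0,0,0,1.4],
  [0.9,0,0,0,2.8],
  [0.9,0,0,0,4],
  [0.5,0,0,0,4],
  [0.4,0,0,0,4],
  [0.4,0,0,0,4],
  [0.4,0,0,0,4],
  [0.4,0,0,0,4],
  [0.4,0,0,0,4],
  [0.4,0,0,0,4],
], grip_force=30)

```text
time: 20.13
eef_pos: [0.4232, 0.1377, 0.0028]
tcp_rot: [-0.109, 0.994, 0.002, 0.008]
contact_force: [-1.2, -0.7, 5.6]
opening: 0.688
```

```bash
python3 st.py
```

```text
20.1333 pos [0.4232 0.1377 0.0028] theta 3.361 F [-1.2 -0.7  5.6] T [-0.101  0.18  -0.07 ] q6 -1.711 open 0.688
```

Call:
servo_tool([
  [0.4,0,0,0.8,0],
  [0.4,0.2,-0.2,1.6,0],
  [0.4,0.7,-0.75,2.3,0],
  [0.4,1.3,-1.4,2.55,0],
  [0.4,1.9,-2.1,2.55,0],
  [0.4,2.5,-2.75,2.55,0],
  [0.4,3.1,-3.4,2.5,0],
  [0.4,3.5,-3.8,2.4,0],
  [0.4,3.72,-4.04,2.3,0],
  [0.4,3.72,-4.04,2.2,0],
])

```text
time: 20.97
eef_pos: [0.5731, -0.0256, 0.0901]
tcp_rot: [-0.108, 0.994, 0.002, 0.008]
contact_force: [-0.5, 0.3, 0.2]
opening: 0.687
```

Call:
servo_tool([
  [0.4,-0.02,0.04,-0.15,0],
  [0.4,-0.02,0.04,-0.3,0],
  [0.4,-0.02,0.04,-0.4,0],
  [0.4,-0.02,0.04,-0.42,0],
  [0.4,-0.02,0.04,-0.44,0],
  [0.4,-0.02,0.04,-0.46,0],
  [0.4,-0.02,0.04,-0.48,0],
  [0.4,-0.02,0.04,-0.5,0],
  [0.4,-0.02,0.04,-0.52,0],
  [0.4,-0.02,0.04,-0.54,0],
])

```text
time: 21.8
eef_pos: [0.5723, -0.0238, 0.0703]
tcp_rot: [-0.108, 0.994, 0.002, 0.007]
contact_force: [-6.2, 2.3, 13.0]
opening: 0.689
```

```bash
python3 st.py
```

```text
21.8 pos [ 0.5723 -0.0238  0.0703] theta 3.358 F [-6.2  2.3 13. ] T [ 0.249  0.969 -0.066] q6 -2.016 open 0.689
```

Call:
servo_tool([
  [0.4,-0.02,0,-0.02,-1.0],
  [0.4,-0.02,0,-0.035,-2.4],
  [0.4,-0.02,0,-0.05,-3.8],
  [0.4,-0.02,0,-0.064,-5.2],
  [0.4,-0.02,0,-0.078,-6.6],
  [0.4,-0.02,0,-0.092,-8.0],
  [0.4,-0.02,0,-0.106,-9.4],
  [0.4,-0.02,0,-0.12,-10.8],
  [0.4,-0.02,0,-0.134,-12.2],
  [0.4,-0.02,0,-0.148,-13.6],
])

```text
time: 22.63
eef_pos: [0.5722, -0.0239, 0.0652]
tcp_rot: [0.469, 0.883, -0.002, 0.008]
contact_force: [0.7, -0.2, 2.0]
opening: 0.688
```

```bash
python3 st.py
```

```text
22.6333 pos [ 0.5722 -0.0239  0.0652] theta 2.165 F [ 0.7 -0.2  2. ] T [-0.019  0.078  0.023] q6 -0.804 open 0.688
```

Call:
servo_tool([
  [0.4,0,0,-0.02,-0.8],
  [0.4,0,0,-0.028,-1.6],
  [0.4,0,0,-0.036,-2.4],
  [0.4,0,0,-0.044,-3.2],
  [0.4,0,0,-0.052,-4.0],
  [0.4,0,0,-0.06,-4.8],
  [0.4,0,0,-0.068,-5.6],
  [0.4,0,0,-0.076,-6.4],
  [0.4,0,0,-0.084,-7.2],
  [0.4,0,0,-0.092,-8.0],
], grip_force=25)

```text
time: 23.47
eef_pos: [0.5725, -0.0242, 0.0621]
tcp_rot: [0.744, 0.668, -0.005, 0.007]
contact_force: [-1.0, 0.2, 2.4]
opening: 0.685
```

```bash
python3 st.py
```

```text
23.4667 pos [ 0.5725 -0.0242  0.0621] theta 1.464 F [-1.   0.2  2.4] T [-0.032  0.228 -0.   ] q6 -0.094 open 0.685
```

Call:
servo_tool([
  [0.4,0,0,-0.02,-0.5],
  [0.4,0,0,-0.025,-1.0],
  [0.4,0,0,-0.03,-1.5],
  [0.4,0,0,-0.035,-2.0],
  [0.4,0,0,-0.04,-2.5],
  [0.4,0,0,-0.045,-3.0],
  [0.4,0,0,-0.05,-3.5],
  [0.4,0,0,-0.055,-4.0],
  [0.4,0,0,-0.06,-4.5],
  [0.4,0,0,-0.065,-5.0],
])

```text
time: 24.3
eef_pos: [0.5728, -0.0245, 0.0603]
tcp_rot: [0.871, 0.491, -0.006, 0.006]
contact_force: [-0.3, -1.0, 1.9]
opening: 0.692
```

```bash
python3 st.py
```

```text
24.3 pos [ 0.5728 -0.0245  0.0603] theta 1.026 F [-0.3 -1.   1.9] T [-0.04   0.242  0.058] q6 0.346 open 0.692
```

Call:
servo_tool([
  [0.4,-0.01,0.01,-0.02,-0.5],
  [0.4,-0.01,0.01,-0.025,-1.0],
  [0.4,-0.01,0.01,-0.03,-1.5],
  [0.4,-0.01,0.01,-0.035,-2.0],
  [0.4,-0.01,0.01,-0.04,-2.5],
  [0.4,-0.01,0.01,-0.045,-2.9],
  [0.4,-0.01,0.01,-0.05,-3.3],
  [0.4,-0.01,0.01,-0.053,-3.6],
  [0.4,-0.01,0.01,-0.056,-3.9],
  [0.4,-0.01,0.01,-0.06,-4.2],
])

```text
time: 25.13
eef_pos: [0.5728, -0.0243, 0.0586]
tcp_rot: [0.946, 0.323, -0.007, 0.005]
contact_force: [-0.7, -0.4, 2.7]
opening: 0.692
```

```bash
python3 st.py
```

```text
25.1333 pos [ 0.5728 -0.0243  0.0586] theta 0.658 F [-0.7 -0.4  2.7] T [-0.016  0.181  0.004] q6 0.713 open 0.692
```

Now the last stretch, slowly, feeling for the stop.

Call:
servo_tool([
  [0.4,0,0,-0.014,-0.3],
  [0.4,0,0,-0.017,-0.6],
  [0.4,0,0,-0.02,-0.9],
  [0.4,0,0,-0.022,-1.1],
  [0.4,0,0,-0.024,-1.3],
  [0.4,0,0,-0.026,-1.5],
  [0.4,0,0,-0.028,-1.7],
  [0.4,0,0,-0.03,-1.9],
  [0.4,0,0,-0.032,-2.1],
  [0.4,0,0,-0.034,-2.3],
], grip_force=22)

```text
time: 25.97
eef_pos: [0.573, -0.0244, 0.0579]
tcp_rot: [0.974, 0.226, -0.007, 0.005]
contact_force: [-2.8, -0.1, 7.4]
opening: 0.687
```

```bash
python3 st.py
```

```text
25.9667 pos [ 0.573  -0.0244  0.0579] theta 0.456 F [-2.8 -0.1  7.4] T [0.043 0.421 0.115] q6 0.913 open 0.687
```

Call:
servo_tool([
  [0.4,0,0,-0.018,-0.2],
  [0.4,0,0,-0.018,-0.4],
  [0.4,0,0,-0.018,-0.6],
  [0.4,0,0,-0.018,-0.8],
  [0.4,0,0,-0.018,-1.0],
  [0.4,0,0,-0.018,-1.2],
  [0.4,0,0,-0.018,-1.4],
  [0.4,0,0,-0.018,-1.6],
  [0.4,0,0,-0.018,-1.6],
  [0.4,0,0,-0.018,-1.6],
])

```text
time: 26.8
eef_pos: [0.5731, -0.0244, 0.0579]
tcp_rot: [0.988, 0.157, -0.008, 0.004]
contact_force: [-2.6, 0.8, 6.2]
opening: 0.686
```

```bash
python3 st.py
```

```text
26.8 pos [ 0.5731 -0.0244  0.0579] theta 0.315 F [-2.6  0.8  6.2] T [ 0.044  0.464 -0.015] q6 1.052 open 0.686
```

Call:
servo_tool([
  [0.4,0,0,-0.018,-0.2],
  [0.4,0,0,-0.018,-0.4],
  [0.4,0,0,-0.018,-0.6],
  [0.4,0,0,-0.018,-0.8],
  [0.4,0,0,-0.018,-1.0],
  [0.4,0,0,-0.018,-1.2],
  [0.4,0,0,-0.018,-1.4],
  [0.4,0,0,-0.018,-1.6],
  [0.4,0,0,-0.018,-1.8],
  [0.4,0,0,-0.018,-2.0],
])

```text
time: 27.63
eef_pos: [0.5726, -0.0246, 0.0579]
tcp_rot: [0.997, 0.071, -0.009, 0.004]
contact_force: [-3.9, -1.4, 6.4]
opening: 0.688
```

```bash
python3 st.py
```

```text
27.6333 pos [ 0.5726 -0.0246  0.0579] theta 0.141 F [-3.9 -1.4  6.4] T [-0.005  0.62   0.404] q6 1.224 open 0.688
```

Call:
servo_tool([
  [0.4,0,0,0.01,0.8],
  [0.4,0,0,0.02,2.2],
  [0.4,0,0,0.03,3.6],
  [0.4,0,0,0.044,5.0],
  [0.4,0,0,0.058,6.4],
  [0.4,0,0,0.072,7.8],
  [0.4,0,0,0.086,9.2],
  [0.4,0,0,0.1,10.6],
  [0.4,0,0,0.114,12.0],
  [0.4,0,0,0.128,13.4],
], grip_force=40)

```text
time: 28.47
eef_pos: [0.5722, -0.0243, 0.0622]
tcp_rot: [0.791, 0.611, -0.005, 0.008]
contact_force: [0.1, -0.8, -0.2]
opening: 0.683
```

```bash
python3 st.py
```

```text
28.4667 pos [ 0.5722 -0.0243  0.0622] theta 1.316 F [ 0.1 -0.8 -0.2] T [0.001 0.033 0.006] q6 0.057 open 0.683
```

Call:
servo_tool([
  [0.4,0,0,0.016,1.4],
  [0.4,0,0,0.03,2.8],
  [0.4,0,0,0.044,4.2],
  [0.4,0,0,0.058,5.6],
  [0.4,0,0,0.072,7.0],
  [0.4,0,0,0.086,8.4],
  [0.4,0,0,0.1,9.8],
  [0.4,0,0,0.114,11.2],
  [0.4,0,0,0.128,12.6],
  [0.4,0,0,0.14,14],
])

```text
time: 29.3
eef_pos: [0.572, -0.024, 0.0671]
tcp_rot: [0.295, 0.955, 0.0, 0.009]
contact_force: [1.1, -0.1, 0.8]
opening: 0.685
```

Call:
servo_tool([
  [0.4,0,0,0.014,1.4],
  [0.4,0,0,0.028,2.8],
  [0.4,0,0,0.042,4.2],
  [0.4,0,0,0.056,5.6],
  [0.4,0,0,0.07,7.0],
  [0.4,0,0,0.08,7.4],
  [0.4,0,0,0.1,7.4],
  [0.4,0,0,0.14,7.4],
  [0.4,0,0,0.18,7.4],
  [0.4,0,0,0.22,7.4],
])

```text
time: 30.13
eef_pos: [0.5718, -0.0239, 0.0757]
tcp_rot: [-0.023, 1.0, 0.003, 0.009]
contact_force: [-0.5, 1.3, -0.3]
opening: 0.684
```

```bash
python3 st.py
```

```text
30.1333 pos [ 0.5718 -0.0239  0.0757] theta 3.188 F [-0.5  1.3 -0.3] T [ 0.021 -0.005 -0.054] q6 -1.848 open 0.684
```

Call:
servo_tool([
  [0.4,0,0,0.8,0],
  [0.4,0,0.4,1.3,0],
  [0.4,-0.1,1.4,1.3,0],
  [0.4,-0.2,2.4,1.3,0],
  [0.4,-0.3,3.4,1.3,0],
  [0.4,-0.4,4.4,1.3,0],
  [0.4,-0.5,5.4,1.3,0],
  [0.4,-0.6,6.4,1.3,0],
  [0.4,-0.7,7.4,1.3,0],
  [0.4,-0.8,8.4,1.3,0],
])

```text
time: 30.97
eef_pos: [0.5393, 0.3141, 0.1279]
tcp_rot: [-0.023, 1.0, 0.003, 0.009]
contact_force: [0.9, 0.2, 0.4]
opening: 0.685
```

Call:
servo_tool([
  [0.4,0,0.8,0,0],
  [0.4,0,1.2,-0.5,0],
  [0.4,0,1.22,-1.2,0],
  [0.4,0,1.22,-1.9,0],
  [0.4,0,1.22,-2.5,0],
  [0.4,0,1.22,-2.85,0],
  [0.4,0,1.22,-2.93,0],
  [0.4,0,1.22,-2.93,0],
  [0.95,0,1.22,-2.93,0],
  [0.95,0,1.22,-2.93,0],
])

```text
time: 31.8
eef_pos: [0.541, 0.3636, 0.0131]
tcp_rot: [-0.023, 1.0, 0.004, 0.011]
contact_force: [-0.1, 0.6, -0.1]
opening: 0.939
```

Call:
servo_tool([
  [0.95,0,0,0.1,0],
  [0.95,0,0,0.4,0],
  [0.95,0,0,1.0,0],
  [0.95,0,0,1.8,0],
  [0.95,0,-0.2,2.6,0],
  [0.95,0,-1.0,3.4,0],
  [0.95,0,-2.0,3.6,0],
  [0.95,0,-3.0,3.6,0],
  [0.95,0,-4.0,3.6,0],
  [0.95,0,-4.0,3.6,0],
])

```text
time: 32.63
eef_pos: [0.542, 0.1981, 0.1599]
tcp_rot: [-0.02, 1.0, 0.003, 0.013]
contact_force: [0.1, 0.0, -0.5]
opening: 0.952
```

```bash
python3 st.py
python3 - <<'E'
from h import *
ps={n:ctrl.read_camera(n) for n in("top","scene")}
lids(ps,.004)
for q in("stapler","tape_roll","tin"):
    for n,p in ps.items():
        for r in ctrl.landmark_of(p,q)[:1]: print(q,n,round(r["conf"],2),np.round(atz(p,r["centre"],0),3))
cv2.imwrite("pics/end.png",ps["top"]["frame"][:,:,::-1])
E
```

```text
32.6333 pos [0.542  0.1981 0.1599] theta 3.182 F [ 0.1  0.  -0.5] T [ 0.043  0.062 -0.01 ] q6 -1.438 open 0.952
lid top 0.69 [ 0.5198 -0.3678] area ratio 0.99
lid scene 0.7 [0.5408 0.3652] area ratio 0.97
lid scene 0.57 [ 0.518  -0.3728] area ratio 0.85
stapler top 0.98 [0.779 0.189 0.   ]
stapler scene 0.64 [0.778 0.185 0.   ]
tape_roll top 0.56 [ 0.762 -0.173  0.   ]
tape_roll scene 0.81 [ 0.75  -0.169 -0.   ]
tin top 0.69 [ 0.744 -0.001  0.   ]
tin scene 0.85 [ 0.75  -0.007  0.   ]
```

View pics/end.png

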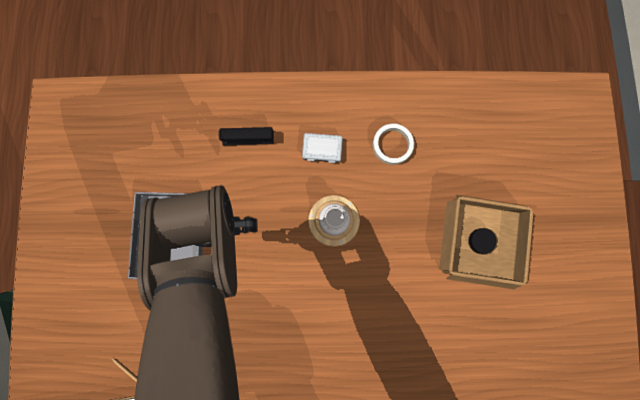

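The final top view shows the first lid inside the carton at (483,240) and the jar empty. The stapler, tin and tape roll are at their first pixels. The arm hides the tray, but the scene camera puts the second lid at (0.541, 0.365), which is the tray's centre.

```bash
python3 -c "
from plant import ctrl
print(ctrl.sign_off())"
```

```text
the job is handed in; nothing more can be done
None
```

Both lids are sorted and the job is handed in at about 33 s of robot time; no verdict came back.

- **Right-hand lid (tried first):** it stopped with its lower edge about 16 mm under the rim. The torque rose to 0.59 N m and it went no lower, so I took it as the short-thread lid and put it in the carton.
- **Left-hand lid:** it turned freely past that point and stopped about 18.9 mm under the rim at 0.40 N m, which matches fully home. It went into the tray.

**Last checks:**
- **Lids:** the cameras put them near the centres of the carton and the tray. Only the scene camera could see the tray lid, because the arm hid it from the top view.
- **Bystanders:** the stapler, tape roll and tin looked unmoved in the picture. The networks' positions agreed with the first ones to within about 13 mm.
- **Robot:** the arm was clear of everything. The highest force I read, sampled at the end of each move, was 13 N.

**Disagreements:**
- **Short lid's depth:** its stop read about 0.3 mm deeper than the stated range of 14.2 to 15.8 mm. I put that down to the lid slipping slightly in the pads.
- **Torque:** both stops went over the 0.3 N m hand-tight figure, the short lid by about double.

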